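# Slide a plaster mould around the glazing things and seat it in the filling station

### The arm

A 6-joint arm with a two-finger parallel gripper is mounted at the origin on the work surface. World frame = base frame: x ahead of the robot, y to its left, z up, the work surface at z = 0. Lengths are in m, angles in rad, forces in N, time in s.
With the tool pointing down it reaches from about 0.325 to 0.9 m from the base axis. Payload 6.1 kg.
Tool frame: the origin (TCP) lies on the centre line of the jaws, within the pads' length; the fingertips stand ahead of it and the grasp point (between the pads) is the TCP (ctrl.tip_extent is the x of the fingertips in the tool frame, in m); x points along the fingers, z is the direction in which the jaws open and shut, and the axes are right-handed (so a half turn about x gives the same grasp; the last joint's range is limited). The gripper opens to 87 mm and grips with 3 to 60 N. Pads are 19 mm wide; open, the fingers measure 117 mm over their backs; the gripper's body (75 mm by 190 mm) begins 51 mm behind the grasp point.
Start: joints at [-1.296, 0.22, 1.526, -0, 1.395, -0.126], TCP at [0.244, -0.575, 0.242] pointing down, gripper open.
Joint ranges: [-2.98, 2.98], [-0.91, 2.08], [0.09, 2.57], [-1.24, 4.39], [0.2, 2.65], [-2.68, 2.68]. Speed limits (rad/s): [2.57, 2.57, 3.01, 3.14, 3.14, 3.14].

### API

Orientations are given as a rotation vector (axis times angle).
In Python, from bench import ctrl, optics gives the robot as it stands.
- The arm moves only by the tool apply_moves, never from a script. Its argument "commands" is a list of rows, each a list of 6 numbers: the shift along the world's x, y, z in cm, then the turn, a rotation vector about the world's x, y, z in rad. A call has 1 to 20 rows; each row is the pose to reach, as a shift and turn from the pose commanded when the call began; what a row does not reach only later rows make up. A row lasts 1/8 s, in which the tool goes at most 62.5 mm and 10.7 degrees, less where a joint would pass 70% of its speed; a pose out of reach is approached as far as the arm can. A call with a gripper value outside its range is refused whole. "grip" is the opening, from 0 (shut) to 1 (fully open), set as the call begins (left out, the last holds). The fingers move at their own pace and stop on an object; the grip force is fixed at half the most. Time passes only in rows, so rows that repeat a pose let the fingers close. It gives the time, the measured TCP pose, the force and the opening at its end, in the units of the state.
- ctrl.sense(): the state, without advancing time (a new reading comes with each control period).
- optics.grab_frame(name): name is "side" or "top"; returns a dict with "color" (384x512x3 uint8, blue, green, red), "fovy" (degrees; the focal length in pixels is half the picture's height over the tangent of half this angle, whatever the lens; pixels are square), "cx", "cy" (the principal point, pixels), "k1" (the pictures are not rectified: a ray, as slopes to the right and down, at radius r is drawn at 1 + k1 r^2 times it, then the intrinsics apply), "cam_to_world" (4x4, takes a point from camera to world coordinates). Camera axes: x right, y up, looking along -z (the intrinsics and any distortion apply to the point x, -y, -z); pixel columns grow to the right and rows downward; lengths in m; the calibration is good to about 2 mm. A picture is of the moment at which its call begins. There is no depth.
- ctrl.close_job(): hands the job in, once; it reports no verdict.
Trained networks look in the newest picture that a camera, given by its name, has taken for a name from the list of things; names that differ only in an ending like _2 or _b are one class to them, and where a whole thing is asked for, a point or a joint stands for the part that bears it (a point fixed in the world has none). Each returns a list of dicts, best first, with "confidence" (0 to 1); they miss things now and then, are a little off and sometimes report something else, mostly with a low value. They report only what shows in the picture. A call takes as long as a camera call.
- optics.look_for(camera, label): "point" ([x, y, z] in m, in world coordinates, good to about 4 mm: the middle of the surface that is visible of it).
The state is a dict: "time": time; "q": joint angles; "joint_velocities": joint speeds; "tau": joint torques, N m; "ee_pos": TCP position; "ee_rot": TCP orientation; "ft_force": force on the tool from outside, world axes, zero at the start; "moment": the same for the moment, N m; "finger_gap": finger opening in m.
Only numpy, scipy, OpenCV 4.12 (cv2) and the standard library are available. Lean on these libraries where they do the work, as an engineer would, in place of code of your own. Each camera call takes 0.05 s, during which the arm holds its last target.

### The job

Push the round plaster mould across the bench, keeping it flat on the bench top and going around the tile rack and the jar caddy without anything touching them, into the mouth of the railed filling station. Press it straight home against the sprung stop with a firm but gentle push of about 10 N, holding for a moment, no more than about 20 N because plaster chips; then let go and leave it resting there with the sprung pad still pressed in. Leave the bowl, jar and wood block alone.

Things in the scene. Friction and masses are not known exactly. Their poses are not given: they have to be found in the camera images.
- mould: loose round white plaster hump mould: upright cylinder 120 mm in diameter and 28 mm high with a low dome on top (46 mm high in all), about 0.6 kg (varies by a quarter), too wide to grip; sliding on the bench takes 2 to 7 N. Origin: centre of its underside, z up. Its yaw does not matter.
- tile_rack: wooden rack of upright glaze test tiles, screwed to the bench, a block of 64 x 64 mm and 58 mm high, must not be touched by anything. Origin: centre of its underside; x and y along its sides.
- jar_caddy: square steel caddy with four small glaze jars, screwed to the bench, 64 x 64 mm and 56 mm high, must not be touched by anything. Origin: centre of its underside; x and y along its sides.
- station: filling station: two fixed aluminium rails 14 mm thick, 18 mm high, 128 mm apart, no floor plate. Origin: on the bench, middle of the channel's mouth; x points into the channel along its centreline, y across. Rails run from x = 0 to 205 mm; in front of them flared guides reach back to x = -27 mm, where they stand about 160 mm apart inside, 183 mm outside. The mould may rub rails and guides gently.
- stop: grey block across the channel's end, 36 mm high. Origin: on the bench, centre of its front face, 190 mm past the mouth; x points further in. A rubber pad (40 mm wide, 4 to 28 mm above bench) stands before it on a set-screw set differently each time: its free face is 20 to 50 mm before the block, to be found by feel. It gives 4 mm under 0.5 to 1.5 N, then rigid; too weak to push the mould back.
- bowl: loose blue ceramic bowl, 70 mm across, 36 mm high, on the robot's side of the work; leave alone. Origin: centre of its underside.
- jar: loose amber glass jar, 44 mm across, 55 mm high, on the robot's side of the work; leave alone. Origin: centre of its underside.
- wood_block: loose wooden block 24 x 60 mm (long along its y), 20 mm high, on the robot's side of the work; leave alone. Origin: centre of its underside.

How it is judged:
On the way, in this order (a step that is already met when the one before it is completed fails the run):
1. the mould has been slid around the obstacles and is inside the station's mouth (x of mould in the frame of station above 0.015 m and y of mould in the frame of station between -0.012 and 0.012 m), for 0.1 s.
2. the mould is pressed home against the stop with at least 3 N for 0.3 s (contact force between mould and stop above 3 N), for 0.3 s.
At the end, for the whole second after the job is handed in: the mould rests flat and still in the channel (slower than 10 mm/s, tilt under 0.05 rad, its centre more than 70 mm past the mouth), still pressing the stop's sprung pad in (more than 0.8 N on the stop) (contact force between mould and stop above 0.8 N and x of mould in the frame of station above 0.07 m and linear speed of mould below 0.01 m/s and angle between mould's own z axis and vertical below 0.05 rad); the robot touches nothing.
It fails at once if the tile rack or the jar caddy is touched by anything (over 0.5 N) (contact force between any of tile_rack, jar_caddy and anything else above 0.5 N).
It fails at once if the mould is pushed against the station or stop with more than 22 N (contact force between mould and station above 22 N).
It fails at once if the fingers push on the mould with more than 28 N (contact force between the fingers and mould above 28 N).
It fails at once if the mould is lifted off the bench or tipped (over 8 mm or 0.2 rad) (height (world z) of mould above 0.008 m or angle between mould's own z axis and vertical above 0.2 rad).
It fails at once if the bowl, jar or wood block is moved more than 15 mm (distance of any of bowl, jar, wood_block from where it was at the start of the episode above 0.015 m).
It also fails if it takes over 72 s, if anything falls off the work surface, if the arm or the gripper's body presses on something with over 40 N, if the wrist force passes 120 N, or if a joint passes its speed limit or range.

## Working session

There is one attempt and no reset: what is moved stays moved. The work goes in short steps, Python scripts to look and compute and a tool call to move; the robot and the scene stay as the last step left them, time stands still between calls to the robot, and variables do not carry over. Pictures are saved under pics/ and viewed, and the job is handed in when it is done.

Besides the shell and the picture viewer there is one more tool, called after ">>>" as name(argument=value, ...), one argument or row to a line, values as JSON. apply_moves: Moves the arm, as the interface text tells. Its arguments: {"type":"object","properties":{"commands":{"type":"array","items":{"type":"array","items":{"type":"number"}}},"grip":{"type":"number"}},"required":["commands"]}

```bash
mkdir -p pics; ls
cat > h.py <<'E'
import numpy as np,cv2
from bench import ctrl,optics
def K(f):
    h,w=f["color"].shape[:2]; fl=h/2/np.tan(np.radians(f["fovy"])/2); return fl
def proj(f,P):
    T=np.linalg.inv(np.array(f["cam_to_world"])); p=(T[:3,:3]@np.atleast_2d(P).T).T+T[:3,3]
    s=np.c_[p[:,0]/-p[:,2],-p[:,1]/-p[:,2]]; r2=(s**2).sum(1)[:,None]; s=s*(1+f["k1"]*r2)
    return s*K(f)+[f["cx"],f["cy"]]
def unproj(f,uv,z):
    d=(np.atleast_2d(uv)-[f["cx"],f["cy"]])/K(f); s=d.copy()
    for _ in range(30): s=d/(1+f["k1"]*(s**2).sum(1)[:,None])
    T=np.array(f["cam_to_world"]); r=(T[:3,:3]@np.c_[s[:,0],-s[:,1],-np.ones(len(s))].T).T
    t=(z-T[2,3])/r[:,2]; return T[:3,3]+t[:,None]*r
E
python3 - <<'E'
from h import *
for c in("top","side"):
    f=optics.grab_frame(c); cv2.imwrite(f"pics/{c}0.png",f["color"]); print(c,f["fovy"],f["cx"],f["cy"],f["k1"],np.round(f["cam_to_world"],3).tolist())
    for n in "mould tile_rack jar_caddy station stop bowl jar wood_block".split():
        print(n,[(np.round(d["point"],3).tolist(),round(d["confidence"],2)) for d in optics.look_for(c,n)[:2]])
s=ctrl.sense();print(s, ctrl.tip_extent)
E
```

```text
pics
top 44.97968030015473 258.70083964413527 189.74895294075358 -0.16845116779963537 [[-0.026, 0.993, -0.113, 0.338], [-1.0, -0.026, 0.001, 0.036], [-0.002, 0.113, 0.994, 1.511], [0.0, 0.0, 0.0, 1.0]]
mould [([0.509, -0.316, 0.035], 0.79)]
tile_rack [([0.514, -0.185, 0.039], 0.95)]
jar_caddy [([0.524, 0.014, 0.045], 0.96)]
station [([0.561, 0.433, 0.023], 0.96)]
stop [([0.559, 0.459, 0.032], 0.72)]
bowl [([0.413, 0.284, 0.018], 0.62)]
jar [([0.431, -0.074, 0.052], 0.71)]
wood_block [([0.414, -0.275, 0.022], 0.48)]
side 42.66644285986742 257.0777521469484 193.53995622243636 -0.18171100264289497 [[0.982, 0.086, -0.17, 0.292], [-0.189, 0.553, -0.811, -1.015], [0.024, 0.829, 0.559, 0.775], [0.0, 0.0, 0.0, 1.0]]
mould [([0.512, -0.34, 0.03], 0.91)]
tile_rack [([0.511, -0.211, 0.031], 0.71)]
jar_caddy [([0.517, -0.014, 0.032], 0.74)]
station [([0.56, 0.436, 0.015], 0.61)]
stop [([0.565, 0.451, 0.027], 0.92)]
bowl [([0.412, 0.293, 0.026], 0.78)]
jar [([0.43, -0.097, 0.04], 0.93), ([0.564, 0.435, 0.019], 0.63)]
wood_block [([0.418, -0.282, 0.023], 0.58)]
{'time': 0.9, 'q': array([-1.29612266e+00,  2.20378027e-01,  1.52647403e+00, -3.68016796e-05,
        1.39470457e+00, -1.26075321e-01]), 'joint_velocities': array([-2.51442936e-04, -4.60021998e-04,  4.74061244e-05,  7.06000791e-04,
        2.55130597e-04,  2.14999899e-05]), 'tau': array([ 1.78477261e-03, -4.94550204e+01, -3.87717891e+01,  7.02402089e-02,
        4.64805204e-02,  5.68126538e-06]), 'ee_pos': array([ 0.24381828, -0.57548403,  0.24156503]), 'ee_rot': array([ 0.90909027,  1.37254627, -0.90917417]), 'ft_force': array([ 0.75097306,  0.15230499, -0.12766005]), 'moment': array([ 0.01060248, -0.04905365, -0.00521808]), 'finger_gap': 0.08709614049189693} 0.019
```

View pics/top0.png

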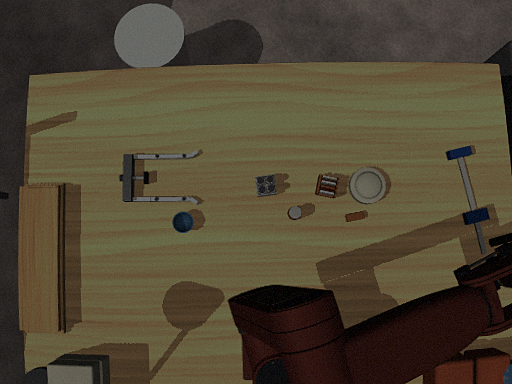

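View pics/side0.png

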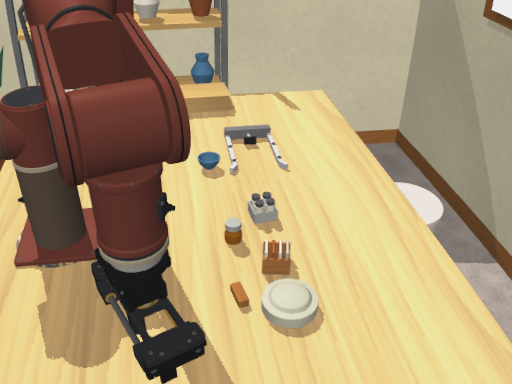

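Run:
```python
from h import *
f=optics.grab_frame("top"); c=f["color"]
g=cv2.resize(c[130:240,100:240],None,fx=5.5,fy=5.5,interpolation=cv2.INTER_CUBIC);cv2.imwrite("pics/z1.png",cv2.convertScaleAbs(g,alpha=1.5))
g=cv2.resize(c[150:240,240:400],None,fx=5,fy=5,interpolation=cv2.INTER_CUBIC);cv2.imwrite("pics/z2.png",cv2.convertScaleAbs(g,alpha=1.5))
```

```text
(no output)
```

View pics/z1.png

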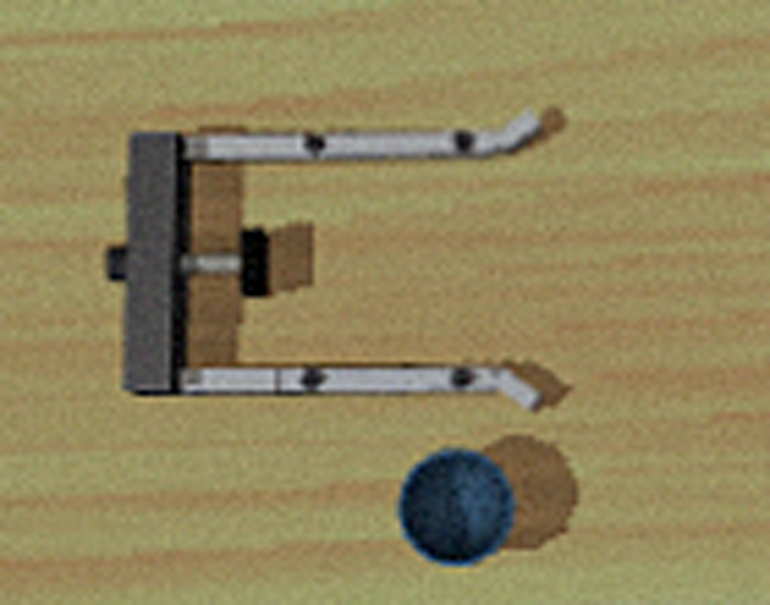

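View pics/z2.png

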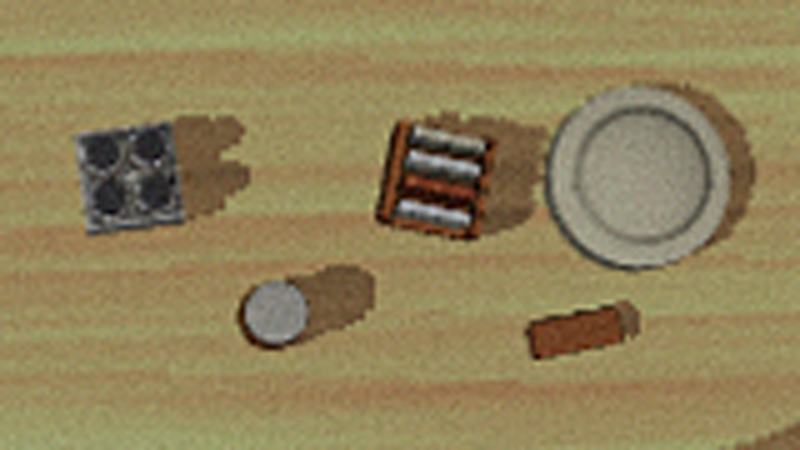

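Run:
```python
from h import *
f=optics.grab_frame("top")
def p1(l,z): return np.round(unproj(f,(np.array(l)+.5)/5.5-.5+[100,130],z),4).tolist()
def p2(l,z): return np.round(unproj(f,(np.array(l)+.5)/5-.5+[240,150],z),4).tolist()
print("upper rail inner/outer", p1([(190,160),(480,155),(190,134),(480,132)],.018))
print("lower inner/outer",p1([(190,370),(490,367),(190,393),(490,391)],.018))
print("tips", p1([(545,122),(525,110),(545,392),(530,408)],.018))
print("block top",p1([(130,133),(183,133),(175,392),(125,392)],.036))
print("pad", p1([(268,230),(268,296)],.028))
print("mould rim",p2([(547,177),(729,177),(638,86),(638,268)],.028))
print("rack",p2([(398,120),(495,138),(475,240),(377,222)],.05))
print("caddy",p2([(78,136),(172,122),(184,220),(88,234)],.03))
print("bowl",p1([(457,507)],.036),"jar",p2([(276,313)],.055),"wood",p2([(574,332)],.02))
# circle fit for mould
g=f["color"]
```

```text
upper rail inner/outer [[0.6226, 0.4449, 0.018], [0.62, 0.2683, 0.018], [0.6385, 0.4451, 0.018], [0.634, 0.2682, 0.018]]
lower inner/outer [[0.4955, 0.444, 0.018], [0.4927, 0.2633, 0.018], [0.4817, 0.444, 0.018], [0.4785, 0.2634, 0.018]]
tips [[0.6389, 0.2291, 0.018], [0.6465, 0.2411, 0.018], [0.477, 0.2308, 0.018], [0.4678, 0.2398, 0.018]]
block top [[0.6368, 0.477, 0.036], [0.6357, 0.4445, 0.036], [0.4808, 0.4482, 0.036], [0.4816, 0.4785, 0.036]]
pad [[0.5769, 0.3943, 0.028], [0.5373, 0.3942, 0.028]]
mould rim [[0.5147, -0.2577, 0.028], [0.5116, -0.3783, 0.028], [0.573, -0.321, 0.028], [0.4539, -0.3146, 0.028]]
rack [[0.5512, -0.1591, 0.05], [0.5381, -0.221, 0.05], [0.473, -0.2051, 0.05], [0.4862, -0.143, 0.05]]
caddy [[0.5491, 0.0455, 0.03], [0.5566, -0.0154, 0.03], [0.4928, -0.0212, 0.03], [0.4854, 0.0407, 0.03]]
bowl [[0.4096, 0.2808, 0.036]] jar [[0.4298, -0.0763, 0.055]] wood [[0.4141, -0.2723, 0.02]]
```

Run:
```python
from h import *
from scipy.spatial.transform import Rotation as R
s=ctrl.sense(); M=R.from_rotvec(s["ee_rot"]).as_matrix(); print(M.round(3)); 
z=M[:,2]; print("jaw az",np.degrees(np.arctan2(z[1],z[0])))
f=optics.grab_frame("top");
# refine mould: circle fit on whitish mask
c=f["color"].astype(int); hsv=cv2.cvtColor(f["color"],cv2.COLOR_BGR2HSV)
m=((hsv[...,1]<75)&(hsv[...,2]>90)).astype(np.uint8); m[:, :330]=0; m[:,400:]=0; m[:150]=0;m[220:]=0
n,l,st,ce=cv2.connectedComponentsWithStats(m); i=1+np.argmax(st[1:,4]); print(st[i],ce[i],unproj(f,ce[i:i+1],.03).round(4))
print("wood",unproj(f,np.array([(528,322),(620,307),(625,340),(535,358)])/5+[240,150],.02).round(3))
```

```text
[[-0.     0.921  0.39 ]
 [-0.     0.39  -0.921]
 [-1.    -0.     0.   ]]
jaw az -67.0373860733452
[351 167  35  36 765] [366.84575163 185.64575163] [[ 0.5109 -0.3159  0.03  ]]
wood [[ 0.42  -0.244  0.02 ]
 [ 0.428 -0.305  0.02 ]
 [ 0.407 -0.307  0.02 ]
 [ 0.397 -0.247  0.02 ]]
```

>>> apply_moves(
  commands=[
    [5,6.5,-2.8,0,0,-0.1],
    [10,13,-5.5,0,0,-0.2],
    [15,19,-8,0,0,-0.3],
    [18.5,23,-10,0,0,-0.38],
    [20.8,25.8,-11,0,0,-0.401],
    [20.8,25.8,-11,0,0,-0.401],
    [20.8,25.8,-11,0,0,-0.401],
    [20.8,25.8,-11,0,0,-0.401],
  ],
  grip=1,
)

```text
time: 2.05
ee_pos: [0.4518, -0.318, 0.1319]
ee_rot: [1.209, 1.209, -1.209]
ft_force: [0.5, -0.7, 0.3]
finger_gap: 0.0871
```

>>> apply_moves(
  commands=[
    [0,0,-3],
    [0,0,-6],
    [0,0,-8.5],
    [0,0,-10],
    [0,0,-10.2],
    [0,0,-10.2],
  ],
)

```text
schema error: expected 6 numbers
```

>>> apply_moves(
  commands=[
    [0,0,-3,0,0,0],
    [0,0,-6,0,0,0],
    [0,0,-8.5,0,0,0],
    [0,0,-10,0,0,0],
    [0,0,-10.2,0,0,0],
    [0,0,-10.2,0,0,0],
  ],
)

```text
time: 2.8
ee_pos: [0.4522, -0.3184, 0.0305]
ee_rot: [1.209, 1.207, -1.209]
ft_force: [0.1, -0.4, -0.7]
finger_gap: 0.0869
```

```bash
cat > snap.py <<'E'
import sys; from h import *
for c in ("side","top"):
    f=optics.grab_frame(c); np.save(f"/tmp/{c}.npy",f,allow_pickle=True)
    g=f["color"]; a,b,w,h,k=(200,100,130,230,2.6) if c=="side" else (100,100,310,140,2.5)
    g=cv2.resize(g[b:b+h,a:a+w],None,fx=k,fy=k,interpolation=cv2.INTER_CUBIC); cv2.imwrite(f"pics/{sys.argv[1]}_{c}.png",cv2.convertScaleAbs(g,alpha=1.4 if c=="top" else 1))
    d=optics.look_for(c,"mould"); print(c,[(np.round(x["point"],4).tolist(),round(x["confidence"],2)) for x in d[:2]])
E
python3 snap.py a
```

```text
side [([0.5258, -0.3502, 0.0325], 0.74)]
top [([0.5347, -0.3023, 0.0376], 0.85), ([0.4281, -0.0731, 0.0506], 0.17)]
```

View pics/a_side.png

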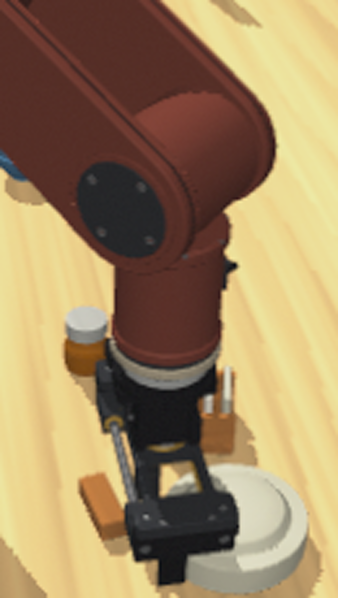

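View pics/a_top.png

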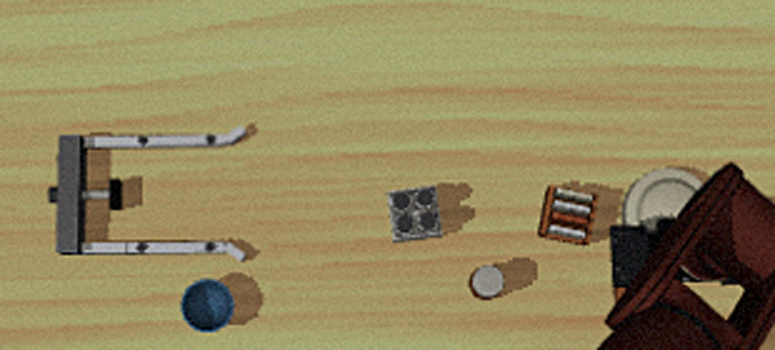

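>>> apply_moves(
  commands=[
    [0.4,0,0,0,0,0],
    [0.8,0,0,0,0,0],
    [1.2,0,0,0,0,0],
    [1.7,0,0,0,0,0],
    [2.3,0,0,0,0,0],
    [3,0,0,0,0,0],
  ],
)

```text
time: 3.75
ee_pos: [0.4803, -0.3173, 0.0292]
ee_rot: [1.208, 1.213, -1.212]
ft_force: [-7.7, 0.2, 4.7]
finger_gap: 0.0866
```

>>> apply_moves(
  commands=[
    [0.7,0,0,0,0,0],
    [1.5,0,0,0,0,0],
    [2.4,0,0,0,0,0],
    [3.4,0,0,0,0,0],
    [4.4,0,0,0,0,0],
    [5.4,0,0,0,0,0],
    [6.4,0,0,0,0,0],
    [7.4,0,0,0,0,0],
    [8.4,0,0,0,0,0],
    [9.4,0,0,0,0,0],
    [10.4,0,0,0,0,0],
    [11.2,0,0,0,0,0],
    [11.8,0,0,0,0,0],
    [12.2,0,0,0,0,0],
    [12.4,0,0,0,0,0],
    [12.4,0,0,0,0,0],
  ],
)

```text
time: 5.75
ee_pos: [0.6044, -0.3174, 0.0292]
ee_rot: [1.208, 1.213, -1.212]
ft_force: [-7.2, -0.5, 4.7]
finger_gap: 0.0866
```

```bash
python3 snap.py b
```

```text
side [([0.6613, -0.3576, 0.0341], 0.61)]
top [([0.6839, -0.2911, 0.0325], 0.6)]
```

View pics/b_top.png

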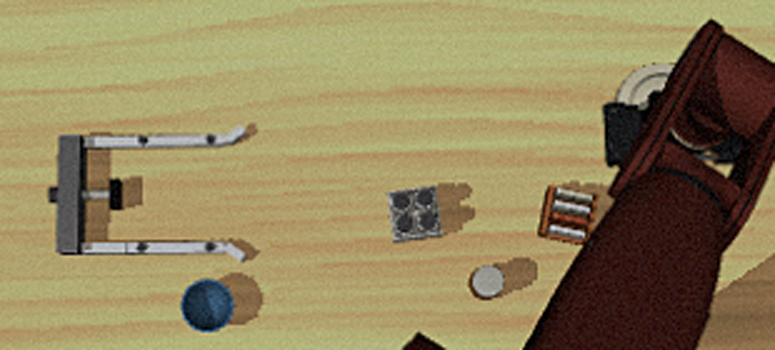

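View pics/b_side.png

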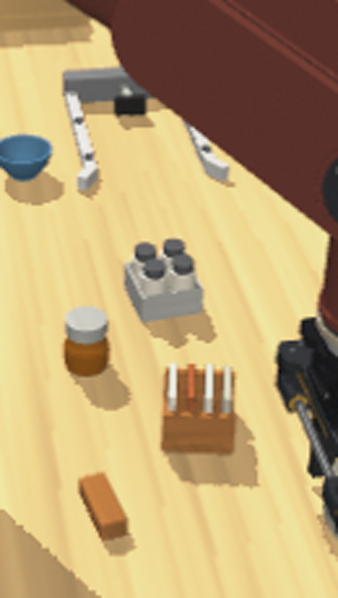

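>>> apply_moves(
  commands=[
    [-0.8,0,0,0,0,0],
    [-1.5,0,0.5,0,0,0],
    [-1.5,0,4,0,0,0],
    [-1.5,0,8,0,0,0],
    [-1,-1,10,0,0,0.15],
    [0,-2,10,0,0,0.32],
    [1,-3,10,0,0,0.49],
    [2,-4,10,0,0,0.66],
    [3,-5,10,0,0,0.83],
    [4,-6,10,0,0,1.0],
    [5,-7.3,10,0,0,1.17],
    [5,-7.3,10,0,0,1.34],
    [5,-7.3,10,0,0,1.5],
    [5,-7.3,10,0,0,1.571],
    [5,-7.3,10,0,0,1.571],
    [5,-7.3,10,0,0,1.571],
  ],
  grip=0.69,
)

```text
time: 7.95
ee_pos: [0.6558, -0.3904, 0.1297]
ee_rot: [0.001, 1.571, -0.001]
ft_force: [0.1, -0.6, 0.3]
finger_gap: 0.0599
```

```bash
python3 snap.py c
```

```text
side [([0.6416, -0.3406, 0.0294], 0.56), ([0.4092, 0.2916, 0.0252], 0.39)]
top [([0.6511, -0.311, 0.0381], 0.9)]
```

View pics/c_top.png

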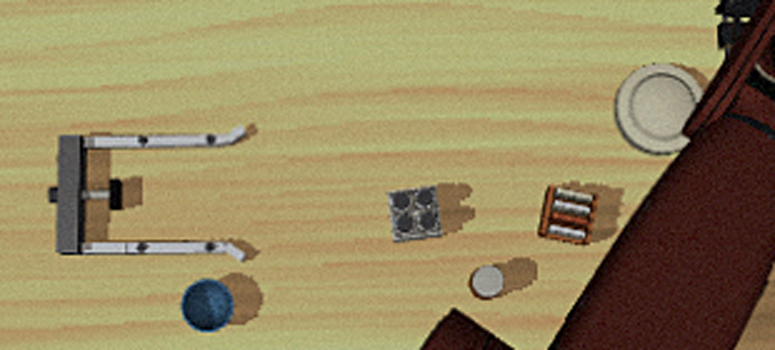

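Run:
```python
from h import *
f=np.load("/tmp/top.npy",allow_pickle=True).item()
print(unproj(f,np.array([[660.5,109]])/2.5+100-0.3,.028).round(4))
```

```text
[[ 0.6515 -0.3146  0.028 ]]
```

>>> apply_moves(
  commands=[
    [0,0,-3,0,0,0],
    [0,0,-6,0,0,0],
    [0,0,-8.5,0,0,0],
    [0,0,-9.8,0,0,0],
    [0,0,-9.8,0,0,0],
    [0,0.5,-9.8,0,0,0],
    [0,1,-9.8,0,0,0],
    [0,1.5,-9.8,0,0,0],
    [0,2,-9.8,0,0,0],
  ],
)

```text
time: 9.28
ee_pos: [0.6561, -0.3721, 0.0331]
ee_rot: [-0.003, 1.569, -0.003]
ft_force: [-0.8, -6.2, 0.7]
finger_gap: 0.0602
```

>>> apply_moves(
  commands=[
    [0,0.6,0,0,0,0],
    [0,1.4,0,0,0,0],
    [0,2.4,0,0,0,0],
    [0,3.6,0,0,0,0],
    [0,5,0,0,0,0],
    [0,6.4,0,0,0,0],
    [0,7.8,0,0,0,0],
    [0,9.2,0,0,0,0],
    [0,10.6,0,0,0,0],
    [0,12,0,0,0,0],
    [0,13.4,0,0,0,0],
    [0,14.8,0,0,0,0],
    [0,16.2,0,0,0,0],
    [0,17.6,0,0,0,0],
    [0,19,0,0,0,0],
    [0,20.2,0,0,0,0],
    [0,21.2,0,0,0,0],
    [0,21.7,0,0,0,0],
    [0,22,0,0,0,0],
    [0,22,0,0,0,0],
  ],
)

```text
time: 11.78
ee_pos: [0.6567, -0.1514, 0.033]
ee_rot: [-0.002, 1.569, -0.001]
ft_force: [0.2, -4.6, 3.4]
finger_gap: 0.0605
```

```bash
python3 snap.py d
```

```text
side [([0.6567, -0.1331, 0.0305], 0.67)]
top [([0.6616, -0.0641, 0.0378], 0.62), ([0.5571, 0.4571, 0.0345], 0.52)]
```

View pics/d_top.png

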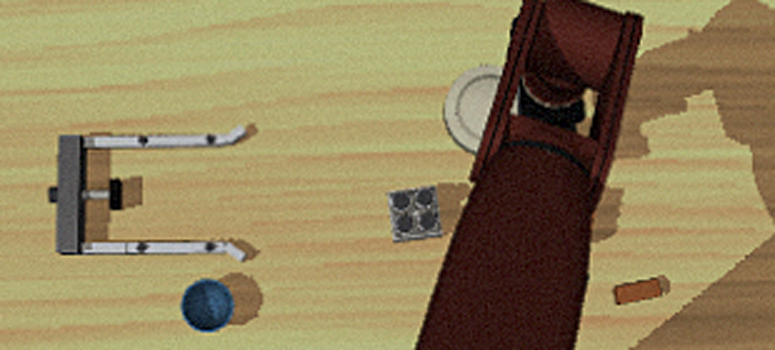

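View pics/d_side.png

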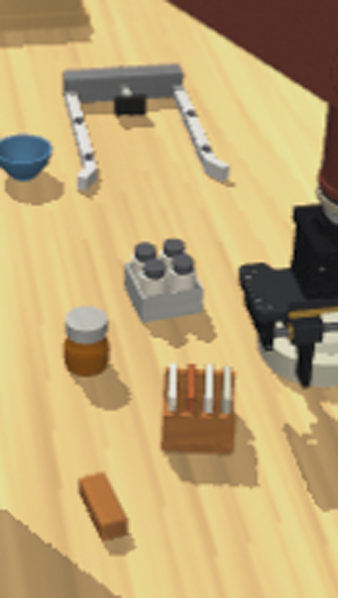

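```bash
cat > path.py <<'E'
from h import *
f=np.load("/tmp/top.npy",allow_pickle=True).item()
print("left edge",unproj(f,np.array([[443,110]])/2.5+100-0.3,.028).round(4), "top edge",unproj(f,np.array([[486,66]])/2.5+100-0.3,.028).round(4))
rack=np.array([[.5512,-.1591],[.5381,-.221],[.473,-.2051],[.4862,-.143]]);cad=np.array([[.5491,.0455],[.5566,-.0154],[.4928,-.0212],[.4854,.0407]])
d=.061; x0,x1=.6565,.5560
for ya,yb in((-.02,.215),(0,.215),(.02,.22)):
    Y=np.arange(-.0905,.235,.0001); t=np.clip((Y-ya)/(yb-ya),0,1); X=x0+(x1-x0)*(3*t*t-2*t**3)
    s=np.gradient(X,Y); a=-np.arctan(s); cl=np.hypot(X[:,None]-cad[:,0],Y[:,None]-cad[:,1]).min()-.06
    T=np.c_[X+d*np.sin(a),Y-d*np.cos(a)]
    print(ya,yb,"clear",cl.round(4),"amax",np.degrees(a.max()))
    if ya==0:
        L=np.r_[0,np.cumsum(np.hypot(np.diff(X),np.diff(Y)))]
        for l in np.r_[np.arange(0,L[-1],.01)]:
            i=np.searchsorted(L,l); print("m",X[i].round(3),Y[i].round(3),"T",T[i].round(4),"a",a[i].round(3))
E
python3 path.py
```

```text
left edge [[ 0.6565 -0.028   0.028 ]] top edge [[ 0.7141 -0.0864  0.028 ]]
-0.02 0.215 clear 0.0162 amax 32.679733693296804
0 0.215 clear 0.0223 amax 35.036701430730695
m 0.656 -0.09 T [ 0.6565 -0.1515] a -0.0
m 0.656 -0.08 T [ 0.6565 -0.1415] a -0.0
m 0.656 -0.07 T [ 0.6565 -0.1315] a -0.0
m 0.656 -0.06 T [ 0.6565 -0.1215] a -0.0
m 0.656 -0.05 T [ 0.6565 -0.1115] a -0.0
m 0.656 -0.04 T [ 0.6565 -0.1015] a -0.0
m 0.656 -0.03 T [ 0.6565 -0.0915] a -0.0
m 0.656 -0.02 T [ 0.6565 -0.0815] a -0.0
m 0.656 -0.01 T [ 0.6565 -0.0715] a -0.0
m 0.656 -0.0 T [ 0.6565 -0.0615] a -0.0
m 0.656 0.01 T [ 0.6631 -0.0511] a 0.118
m 0.654 0.019 T [ 0.6679 -0.04  ] a 0.226
m 0.652 0.029 T [ 0.6705 -0.029 ] a 0.316
m 0.648 0.038 T [ 0.6712 -0.018 ] a 0.39
m 0.644 0.048 T [ 0.6705 -0.0074] a 0.45
m 0.639 0.056 T [0.6685 0.0028] a 0.497
m 0.634 0.065 T [0.6655 0.0126] a 0.535
m 0.629 0.074 T [0.6618 0.022 ] a 0.563
m 0.624 0.082 T [0.6575 0.0311] a 0.585
m 0.618 0.09 T [0.6526 0.0399] a 0.599
m 0.613 0.099 T [0.6474 0.0484] a 0.608
m 0.607 0.107 T [0.6418 0.0568] a 0.611
m 0.601 0.115 T [0.636  0.0649] a 0.609
m 0.595 0.123 T [0.6298 0.0729] a 0.601
m 0.59 0.131 T [0.6236 0.0806] a 0.588
m 0.584 0.14 T [0.6171 0.0884] a 0.568
m 0.579 0.148 T [0.6104 0.096 ] a 0.541
m 0.574 0.157 T [0.6035 0.1036] a 0.505
m 0.569 0.166 T [0.5964 0.1111] a 0.46
m 0.565 0.175 T [0.5891 0.1188] a 0.402
m 0.562 0.184 T [0.5815 0.1265] a 0.332
m 0.559 0.194 T [0.5735 0.1346] a 0.244
m 0.557 0.204 T [0.5653 0.1432] a 0.14
m 0.556 0.214 T [0.5571 0.1526] a 0.018
m 0.556 0.224 T [0.556  0.1626] a -0.0
m 0.556 0.234 T [0.556  0.1726] a -0.0
0.02 0.22 clear 0.0303 amax 37.00715100103135
```

>>> apply_moves(
  commands=[
    [0,0.5,0,0,0,0],
    [0,1.3,0,0,0,0],
    [0,2.4,0,0,0,0],
    [0,3.6,0,0,0,0],
    [0,4.8,0,0,0,0],
    [0,6,0,0,0,0],
    [0,7.2,0,0,0,0],
    [0,8.2,0,0,0,0],
    [0,9,0,0,0,0],
    [0.66,10.0,0,0,0,0.118],
    [1.14,11.15,0,0,0,0.226],
    [1.4,12.25,0,0,0,0.316],
    [1.47,13.35,0,0,0,0.39],
    [1.4,14.4,0,0,0,0.45],
    [1.2,15.4,0,0,0,0.497],
    [0.9,16.4,0,0,0,0.535],
    [0.53,17.35,0,0,0,0.563],
    [0.3,17.8,0,0,0,0.575],
    [0.3,17.8,0,0,0,0.575],
  ],
)

```text
time: 14.35
ee_pos: [0.66, 0.0278, 0.0326]
ee_rot: [-0.451, 1.521, 0.45]
ft_force: [2.8, -2.8, 2.4]
finger_gap: 0.0601
```

```bash
python3 snap.py e
```

```text
side [([0.5996, 0.041, 0.0282], 0.86)]
top [([0.642, 0.0806, 0.034], 0.57)]
```

View pics/e_top.png

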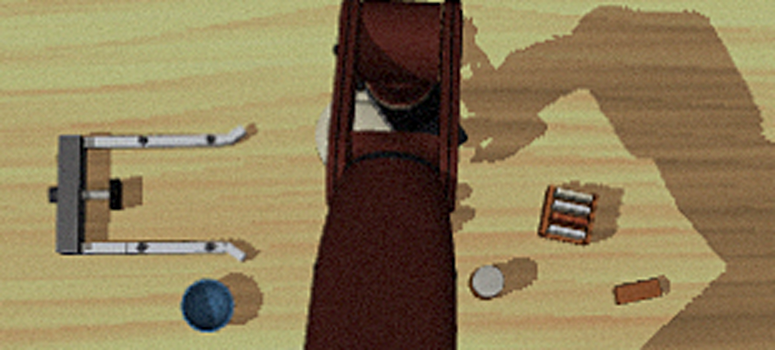

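View pics/e_side.png

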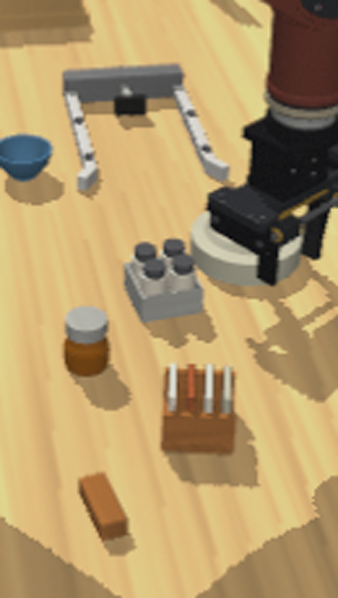

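```bash
cat > ov.py <<'E'
import sys; from h import *
f=np.load("/tmp/side.npy",allow_pickle=True).item(); cx,cy=map(float,sys.argv[1:3])
t=np.linspace(0,2*np.pi,200); k=3; x0,y0,w,h=[int(v) for v in sys.argv[4:8]]
g=cv2.resize(f["color"][y0:y0+h,x0:x0+w],None,fx=k,fy=k,interpolation=cv2.INTER_CUBIC)
for z,c in((.028,(0,0,255)),(0,(255,0,0))):
    p=proj(f,np.c_[cx+.06*np.cos(t),cy+.06*np.sin(t),0*t+z]); p=((p-[x0,y0]+.5)*k).astype(int); cv2.polylines(g,[p.reshape(-1,1,2)],True,c,1)
cv2.imwrite(f"pics/{sys.argv[3]}.png",g)
E
python3 ov.py 0.6255 0.079 ov1 230 140 140 110
```

```text
(no output)
```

View pics/ov1.png

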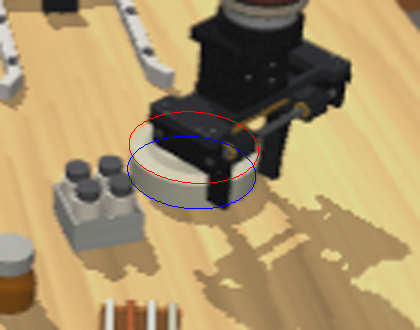

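>>> apply_moves(
  commands=[
    [-0.2,0.46,0,0,0,0.01],
    [-0.69,1.34,0,0,0,0.024],
    [-1.21,2.19,0,0,0,0.033],
    [-1.77,3.03,0,0,0,0.036],
    [-2.35,3.84,0,0,0,0.034],
    [-2.97,4.64,0,0,0,0.026],
    [-3.59,5.41,0,0,0,0.013],
    [-4.24,6.19,0,0,0,-0.007],
    [-4.91,6.95,0,0,0,-0.034],
    [-5.6,7.71,0,0,0,-0.07],
    [-6.31,8.46,0,0,0,-0.115],
    [-7.04,9.23,0,0,0,-0.173],
    [-7.8,10,0,0,0,-0.243],
    [-8.6,10.81,0,0,0,-0.331],
    [-9.42,11.67,0,0,0,-0.435],
    [-10,12.2,0,0,0,-0.53],
    [-10.3,12.6,0,0,0,-0.591],
    [-10.3,12.6,0,0,0,-0.591],
  ],
)

```text
time: 16.8
ee_pos: [0.554, 0.1528, 0.0309]
ee_rot: [0.011, 1.575, -0.014]
ft_force: [-1.0, -5.2, 4.6]
finger_gap: 0.0601
```

```bash
python3 snap.py g; python3 ov.py 0.5565 0.214 ov2 200 100 140 120
```

```text
side [([0.5518, 0.18, 0.0304], 0.65)]
top [([0.5209, 0.2165, 0.0388], 0.44)]
```

View pics/g_top.png

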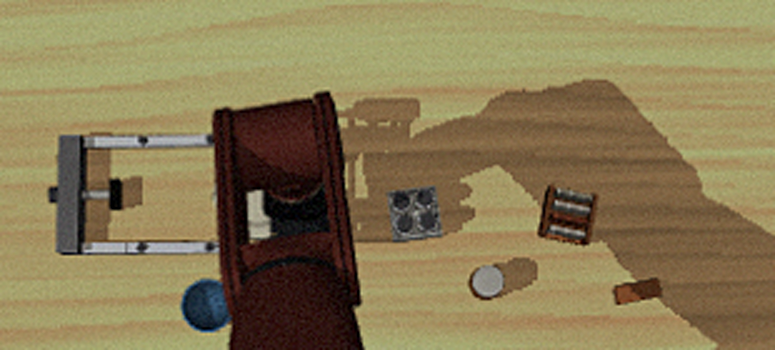

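View pics/ov2.png

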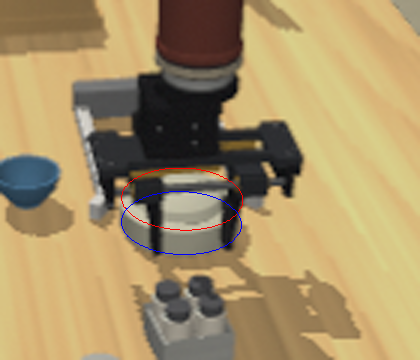

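>>> apply_moves(
  commands=[
    [0.1,0.5,0.1,0,0,0],
    [0.2,1.2,0.1,0,0,0],
    [0.25,2,0.1,0,0,0],
    [0.25,2.8,0.1,0,0,0],
    [0.25,3.6,0.1,0,0,0],
    [0.25,4.4,0.1,0,0,0],
    [0.25,5,0.1,0,0,0],
    [0.25,5.2,0.1,0,0,0],
  ],
)

```text
time: 18.0
ee_pos: [0.5584, 0.206, 0.0326]
ee_rot: [0.012, 1.571, -0.012]
ft_force: [-0.0, -2.5, -3.6]
finger_gap: 0.06
```

```bash
python3 snap.py i; python3 ov.py 0.5568 0.266 ov3 200 100 140 120
```

```text
side [([0.5586, 0.2326, 0.0346], 0.65)]
top [([0.5212, 0.2701, 0.0417], 0.57)]
```

View pics/i_top.png

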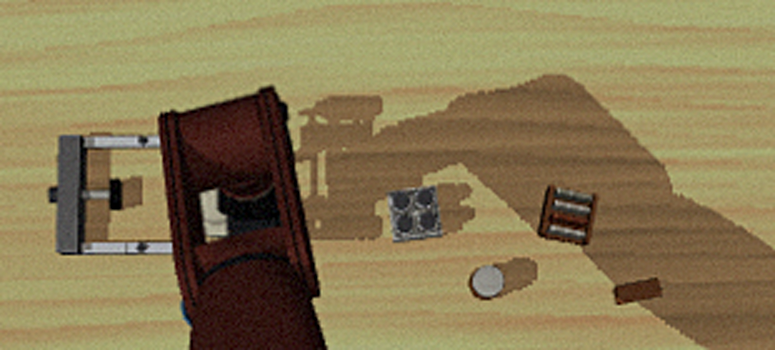

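View pics/ov3.png

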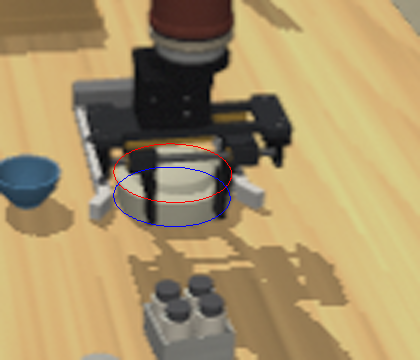

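>>> apply_moves(
  commands=[
    [-0.1,0.4,0,0,0,0],
    [-0.15,0.9,0,0,0,0],
    [-0.15,1.4,0,0,0,0],
    [-0.12,2,0,0,0,0],
    [-0.1,2.6,0,0,0,0],
    [-0.1,3.2,0,0,0,0],
    [-0.1,3.7,0,0,0,0],
    [-0.1,4.2,0,0,0,0],
  ],
)

```text
time: 19.2
ee_pos: [0.5575, 0.2477, 0.0328]
ee_rot: [0.012, 1.571, -0.013]
ft_force: [0.3, -5.7, 1.2]
finger_gap: 0.0602
```

>>> apply_moves(
  commands=[
    [0,0.3,0,0,0,0],
    [0,0.6,0,0,0,0],
    [0,0.9,0,0,0,0],
    [0,1.2,0,0,0,0],
    [0,1.5,0,0,0,0],
  ],
)

```text
time: 19.82
ee_pos: [0.5575, 0.2625, 0.0328]
ee_rot: [0.012, 1.571, -0.013]
ft_force: [0.8, -5.4, 3.1]
finger_gap: 0.06
```

>>> apply_moves(
  commands=[
    [0,0.15,0,0,0,0],
    [0,0.3,0,0,0,0],
    [0,0.4,0,0,0,0],
  ],
)

```text
time: 20.2
ee_pos: [0.5574, 0.2665, 0.0327]
ee_rot: [0.012, 1.571, -0.013]
ft_force: [-0.5, -6.1, 1.9]
finger_gap: 0.0602
```

>>> apply_moves(
  commands=[
    [0,0.1,0,0,0,0],
    [0,0.2,0,0,0,0],
  ],
)

```text
time: 20.45
ee_pos: [0.5575, 0.2684, 0.0328]
ee_rot: [0.012, 1.571, -0.013]
ft_force: [-0.8, -5.3, 1.0]
finger_gap: 0.0601
```

>>> apply_moves(
  commands=[
    [0,0.1,0,0,0,0],
    [0,0.2,0,0,0,0],
  ],
)

```text
time: 20.7
ee_pos: [0.5575, 0.2704, 0.0328]
ee_rot: [0.012, 1.571, -0.013]
ft_force: [-0.6, -6.4, 1.3]
finger_gap: 0.0598
```

>>> apply_moves(
  commands=[
    [0,0.1,0,0,0,0],
    [0,0.1,0,0,0,0],
  ],
)

```text
time: 20.95
ee_pos: [0.5574, 0.2715, 0.0327]
ee_rot: [0.012, 1.571, -0.013]
ft_force: [-0.5, -5.5, 1.7]
finger_gap: 0.06
```

>>> apply_moves(
  commands=[
    [0,0.1,0,0,0,0],
    [0,0.1,0,0,0,0],
  ],
)

```text
time: 21.2
ee_pos: [0.5574, 0.2725, 0.0328]
ee_rot: [0.012, 1.571, -0.013]
ft_force: [0.1, -5.4, 1.0]
finger_gap: 0.0605
```

>>> apply_moves(
  commands=[
    [0,0.1,0,0,0,0],
    [0,0.1,0,0,0,0],
  ],
)

```text
time: 21.45
ee_pos: [0.5574, 0.2735, 0.0327]
ee_rot: [0.012, 1.571, -0.013]
ft_force: [-0.5, -5.2, 1.9]
finger_gap: 0.0606
```

```bash
python3 snap.py j; python3 ov.py 0.5572 0.336 ov4 200 80 140 120
```

```text
side [([0.5524, 0.2994, 0.0316], 0.7)]
top [([0.521, 0.3469, 0.038], 0.57)]
```

View pics/j_top.png

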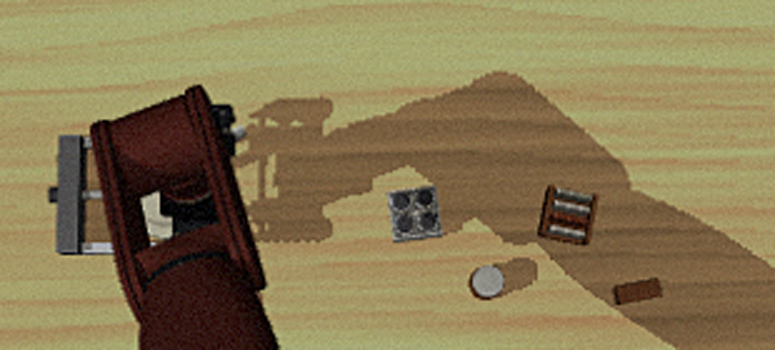

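View pics/ov4.png

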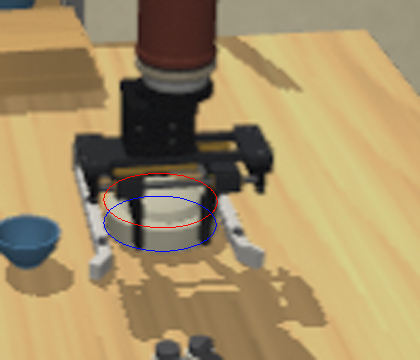

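>>> apply_moves(
  commands=[
    [0,0.1,0,0,0,0],
    [0,0.1,0,0,0,0],
  ],
)

```text
time: 21.9
ee_pos: [0.5574, 0.2745, 0.0327]
ee_rot: [0.012, 1.571, -0.013]
ft_force: [-0.1, -5.0, 1.5]
finger_gap: 0.0596
```

>>> apply_moves(
  commands=[
    [0,0.1,0,0,0,0],
    [0,0.1,0,0,0,0],
  ],
)

```text
time: 22.15
ee_pos: [0.5574, 0.2755, 0.0327]
ee_rot: [0.012, 1.571, -0.013]
ft_force: [0.0, -4.5, 2.2]
finger_gap: 0.0601
```

>>> apply_moves(
  commands=[
    [0,0.05,0,0,0,0],
    [0,0.05,0,0,0,0],
  ],
)

```text
time: 22.4
ee_pos: [0.5574, 0.2759, 0.0328]
ee_rot: [0.012, 1.571, -0.013]
ft_force: [-0.6, -5.3, 1.9]
finger_gap: 0.0604
```

>>> apply_moves(
  commands=[
    [0,0.05,0,0,0,0],
    [0,0.05,0,0,0,0],
  ],
)

```text
time: 22.65
ee_pos: [0.5574, 0.2764, 0.0327]
ee_rot: [0.012, 1.571, -0.013]
ft_force: [-0.4, -6.1, 1.3]
finger_gap: 0.0601
```

>>> apply_moves(
  commands=[
    [0,0.05,0,0,0,0],
    [0,0.1,0,0,0,0],
  ],
)

```text
time: 22.9
ee_pos: [0.5574, 0.2774, 0.0327]
ee_rot: [0.012, 1.571, -0.013]
ft_force: [0.5, -5.8, 2.2]
finger_gap: 0.06
```

>>> apply_moves(
  commands=[
    [0,0.05,0,0,0,0],
    [0,0.1,0,0,0,0],
  ],
)

```text
time: 23.15
ee_pos: [0.5574, 0.2783, 0.0327]
ee_rot: [0.012, 1.571, -0.013]
ft_force: [0.4, -7.2, 1.5]
finger_gap: 0.0604
```

>>> apply_moves(
  commands=[
    [0,0.05,0,0,0,0],
    [0,0.1,0,0,0,0],
  ],
)

```text
time: 23.4
ee_pos: [0.5574, 0.2792, 0.0327]
ee_rot: [0.012, 1.571, -0.013]
ft_force: [0.2, -7.4, 2.6]
finger_gap: 0.0605
```

>>> apply_moves(
  commands=[
    [0,0.05,0,0,0,0],
    [0,0.05,0,0,0,0],
  ],
)

```text
time: 23.65
ee_pos: [0.5574, 0.2797, 0.0327]
ee_rot: [0.012, 1.571, -0.013]
ft_force: [-0.2, -5.8, 3.0]
finger_gap: 0.06
```

>>> apply_moves(
  commands=[
    [0,0.05,0,0,0,0],
    [0,0.05,0,0,0,0],
  ],
)

```text
time: 23.9
ee_pos: [0.5574, 0.2801, 0.0327]
ee_rot: [0.012, 1.571, -0.013]
ft_force: [0.2, -6.7, 2.7]
finger_gap: 0.0597
```

>>> apply_moves(
  commands=[
    [0,0.05,0,0,0,0],
    [0,0.05,0,0,0,0],
  ],
)

```text
time: 24.15
ee_pos: [0.5574, 0.2806, 0.0327]
ee_rot: [0.012, 1.571, -0.013]
ft_force: [-0.3, -6.7, 2.0]
finger_gap: 0.0603
```

>>> apply_moves(
  commands=[
    [0,0.05,0,0,0,0],
    [0,0.05,0,0,0,0],
  ],
)

```text
time: 24.4
ee_pos: [0.5574, 0.2811, 0.0327]
ee_rot: [0.012, 1.571, -0.013]
ft_force: [-0.3, -7.5, 2.2]
finger_gap: 0.0597
```

>>> apply_moves(
  commands=[
    [0,0.05,0,0,0,0],
    [0,0.05,0,0,0,0],
  ],
)

```text
time: 24.65
ee_pos: [0.5574, 0.2815, 0.0327]
ee_rot: [0.012, 1.571, -0.013]
ft_force: [1.3, -6.8, 1.9]
finger_gap: 0.0603
```

>>> apply_moves(
  commands=[
    [0,0.05,0,0,0,0],
    [0,0.05,0,0,0,0],
  ],
)

```text
time: 24.9
ee_pos: [0.5574, 0.282, 0.0327]
ee_rot: [0.012, 1.571, -0.013]
ft_force: [-0.2, -6.7, 1.5]
finger_gap: 0.06
```

>>> apply_moves(
  commands=[
    [0,0.04,0,0,0,0],
    [0,0.04,0,0,0,0],
  ],
)

```text
time: 25.15
ee_pos: [0.5574, 0.2823, 0.0327]
ee_rot: [0.011, 1.571, -0.014]
ft_force: [0.2, -7.9, 3.0]
finger_gap: 0.0602
```

>>> apply_moves(
  commands=[
    [0,0.04,0,0,0,0],
    [0,0.04,0,0,0,0],
  ],
)

```text
time: 25.4
ee_pos: [0.5575, 0.2825, 0.0327]
ee_rot: [0.011, 1.571, -0.014]
ft_force: [-0.9, -7.5, 2.9]
finger_gap: 0.0605
```

>>> apply_moves(
  commands=[
    [0,0.04,0,0,0,0],
    [0,0.04,0,0,0,0],
  ],
)

```text
time: 25.65
ee_pos: [0.5575, 0.2825, 0.0327]
ee_rot: [0.011, 1.571, -0.014]
ft_force: [-0.8, -10.2, 3.5]
finger_gap: 0.0598
```

>>> apply_moves(
  commands=[
    [0,0.04,0,0,0,0],
    [0,0.04,0,0,0,0],
  ],
)

```text
time: 25.9
ee_pos: [0.5575, 0.2826, 0.0327]
ee_rot: [0.01, 1.571, -0.015]
ft_force: [0.1, -10.8, 3.1]
finger_gap: 0.06
```

>>> apply_moves(
  commands=[
    [0,0.03,0,0,0,0],
    [0,0.03,0,0,0,0],
  ],
)

```text
time: 26.15
ee_pos: [0.5575, 0.2827, 0.0327]
ee_rot: [0.01, 1.571, -0.015]
ft_force: [1.1, -12.0, 4.8]
finger_gap: 0.0601
```

>>> apply_moves(
  commands=[
    [0,0.04,0,0,0,0],
    [0,0.04,0,0,0,0],
    [0,0.04,0,0,0,0],
    [0,0.04,0,0,0,0],
    [0,0.04,0,0,0,0],
    [0,0.04,0,0,0,0],
  ],
)

```text
time: 26.9
ee_pos: [0.5575, 0.2828, 0.0327]
ee_rot: [0.01, 1.571, -0.015]
ft_force: [-0.3, -12.8, 4.2]
finger_gap: 0.0602
```

>>> apply_moves(
  commands=[
    [0,0.03,0,0,0,0],
    [0,0.03,0,0,0,0],
    [0,0.03,0,0,0,0],
    [0,0.03,0,0,0,0],
    [0,0.03,0,0,0,0],
    [0,0.03,0,0,0,0],
  ],
)

```text
time: 27.65
ee_pos: [0.5575, 0.2828, 0.0327]
ee_rot: [0.009, 1.572, -0.016]
ft_force: [0.1, -13.2, 4.6]
finger_gap: 0.0602
```

>>> apply_moves(
  commands=[
    [0,-0.1,0,0,0,0],
    [0,-0.3,0,0,0,0],
    [0,-0.7,0,0,0,0],
    [-0.05,-1.5,0,0,0,0],
    [-0.05,-3,0,0,0,0],
    [-0.05,-4.5,0.5,0,0,0],
    [-0.05,-5,4,0,0,0],
    [-0.05,-6,9,0,0,0],
    [-0.05,-10,14,0,0,0],
    [-0.05,-15,18,0,0,0],
    [-0.05,-20,20,0,0,0],
    [-0.05,-25,20,0,0,0],
    [-0.05,-30,20,0,0,0],
    [-0.05,-30,20,0,0,0],
    [-0.05,-30,20,0,0,0],
  ],
)

```text
time: 29.52
ee_pos: [0.5566, -0.0153, 0.2327]
ee_rot: [0.014, 1.571, -0.013]
ft_force: [-0.3, 0.3, 0.5]
finger_gap: 0.0599
```

```bash
python3 snap.py k; python3 ov.py 0.5578 0.3445 ov5 200 80 140 120
```

```text
side [([0.5485, 0.3121, 0.0305], 0.74)]
top [([0.5549, 0.3363, 0.0352], 0.95)]
```

View pics/k_top.png

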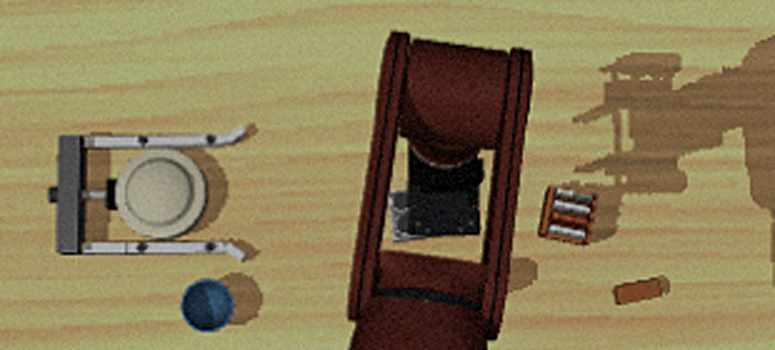

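View pics/ov5.png

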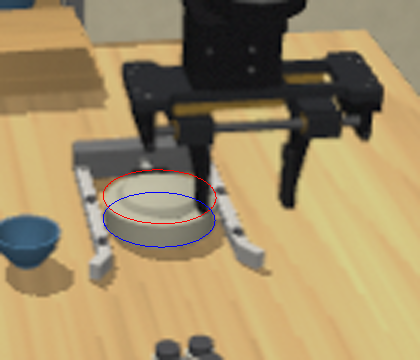

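Run:
```python
from h import *
f=np.load("/tmp/top.npy",allow_pickle=True).item()
print(unproj(f,np.array([[161,193],[115,193],[207,193]])/2.5+100-0.3,.028).round(4))
s=ctrl.sense(); print(s["time"],s["ft_force"]); print(ctrl.close_job())
```

```text
[[0.5572 0.3419 0.028 ]
 [0.559  0.403  0.028 ]
 [0.5555 0.2814 0.028 ]]
29.725 [-0.26412132  0.17890305 -0.2562125 ]
the job is handed in; nothing more can be done
None
```

I pushed the mould around the far side of the tile rack and jar caddy, through the station mouth and home against the sprung stop, then handed the job in at 29.7 s. No verdict was reported.

- **Route:** The mould was pushed with the open fingers, first straight outwards, then along the bench, then in an S-curve into the mouth. The planned path kept about 22 mm from the caddy. Everything I could see still stood where it started. The arm hid the jar, and nearly all of the caddy, in the last top view.
- **Pressing home:** Sliding took about 5.5 N. The wrist force rose slightly from the pad's spring, and the tool stopped advancing at y ≈ 0.2825 m, which I took as the rigid stop. I pressed to about 13 N at the wrist and held for about 1.5 s. Allowing for friction, I estimate roughly 7–8 N reached the stop, a little under the 10 N target. This force is inferred, not measured directly.
- **Last checks:** After backing off and lifting clear, the top picture put the mould flat in the channel, centred at (0.557, 0.342) m. That is about 86 mm past the mouth. Its front edge was at y ≈ 0.403 m, against about 0.394 m for the free pad face measured earlier, so the pad is pressed in. That 9 mm is more than the pad's 4 mm travel, so one of these readings is several millimetres off. The wrist force was near zero, so the robot was touching nothing.
- **Disagreement:** The networks put the mould 6 mm (top camera) and 30 mm (side camera) short of my own measurement along y. I relied on my own edge measurement and the outline overlay.

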